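Open the paddle-latched solvent cabinet

TASK

Open the small grey steel cabinet that stands on the plywood riser: lift its steel paddle handle until you feel that it has come up against its stop and the hidden pawl is clear, then swing the door wide open by the handle and let go, leaving the door standing open and the paddle dropped back. Go by feel and do not force the latch: neither tug hard at the door while it is still caught nor wrench the paddle on beyond its stop. Leave the loose things on the bench where they are.

Things in the scene. Friction and masses are not known exactly. Their poses are not given: they have to be found in the camera images.
- cabinet: Grey sheet-steel cabinet, 115 deep (x) x 170 wide (y) x 140 high, fixed on a 110 mm high plywood riser of that depth and 180 wide, fixed to the bench; its flat top is 250 mm above the bench. Origin: centre of the riser's underside, on the bench. -x is the front with the door, +y the left as seen from the robot, z up.
- door_hinge (a point): Point on the door's vertical hinge axis, midway in the door's thickness, at the front right edge of the cabinet (its -y side), at the height of the paddle's pivot, 200 mm above the bench. Axes those of the cabinet.
- door (a joint): Angle of the steel door (15 mm thick, 168 wide, 138 high, from 110 to 250 mm above the bench, 0.45 kg), rad: 0 shut, grows as its left edge swings out toward the robot, limit 1.75. Light friction holds it where it is left. While latched it has 1 to 6 mm of play at the handle.
- paddle (a joint): Paddle angle about its level pivot axis on the door, rad: 0 at rest, grows as the bar is lifted, limit 0.95. A light spring and its weight return it: holding the bar takes about 3 N at 0, 5 N at 0.7. The pawl comes clear at a hidden angle that differs each time, from about 0.12 to 0.62; some 2 mm of bar travel later it meets its stop (see pawl).
- paddle_bar (a point): Centre of the grip bar: round, steel, 10 mm thick, level, parallel to the door, 78 mm free between two side arms, 58 mm from the pivot axis, at rest 0.35 rad below it, so 66 mm out from the door. Free space all round (over 45 mm to the latch plate). Can be pinched from above, one finger on the door side; turns between the fingers as it is lifted. y along the bar.
- paddle_pivot (a point): Centre of the paddle's pivot axis, 12 mm in front of the door's face (19.5 mm in front of the hinge axis), 125 mm from the door's hinge axis along the door, 200 mm above the bench. Moves with the door; axes those of the door: -x out of its front face, y along its width away from the hinge.
- pawl: Pawl, fixed to the paddle behind the door; origin on the pivot axis. Goes down as the bar is lifted. Its stop is firm rubber: 4 to 5 N more for each mm at the bar. Against the stop, or up to 1.5 mm of bar travel short of it, the door swings freely; once the door is open the stop is gone. The force on the pawl must stay under 18 N (some 17 N of pull, or of extra lift, at the bar).
- wax_tin: Bystander: low round tin, 77 mm across, 32 high, white and green, beside the cabinet or near it. Origin under its centre.
- mallet: Bystander: small wooden mallet lying on the bench, 208 long. Origin under its middle.
- thumb_plane: Bystander: small brass plane, 81 long, 35 high. Origin under its middle.
- glue_bottle: Bystander: white glue bottle with an orange tip, 47 wide, 130 high. Origin under its centre. Note: the black shade of the desk lamp hangs over this place and the guitar (x 0.53 to 0.69, y -0.21 to -0.05, 0.46 m above the bench and up): keep the arm clear of it.
- tuner_strip: Bystander: brass strip with three tuning machines, 118 long, 17 high. Origin under its middle.
- tape_roll: Bystander: roll of blue masking tape lying flat, 101 across, 24 high. Origin under its centre.

How it is judged:
On the way, in this order (a step that is already met when the one before it is completed fails the run):
1. the paddle is lifted while the door is still shut (value of joint paddle above 0.08 rad and value of joint door below 0.08 rad), for 0.1 s.
2. the door swings free of the latch (value of joint door above 0.25 rad), for 0.1 s.
3. the door stands wide open (value of joint door above 1 rad), for 0.2 s.
At the end, for the whole second after the job is handed in: The door stands still, open by more than 1.0 rad (57 degrees), and the paddle has dropped back to within 0.08 rad of its rest (value of joint door above 1 rad and velocity of joint door between -0.05 and 0.05 rad/s and value of joint paddle below 0.08 rad); the robot touches nothing.
It fails at once if the latch is forced: more than 18 N on the pawl (door tugged while caught, or paddle wrenched beyond its stop) (contact force between pawl and anything else above 18 N).
It fails at once if a loose thing on the bench is shifted by more than 30 mm (distance of any of wax_tin, mallet, thumb_plane, glue_bottle, tuner_strip, tape_roll from where it was at the start of the episode above 0.03 m).
It also fails if it takes over 70 s, if anything falls off the work surface, if the arm or the gripper's body presses on something with over 40 N, if the wrist force passes 120 N, or if a joint passes its speed limit or range.

ROBOT

A 6-joint arm with a two-finger parallel gripper is mounted at the origin on a cart in front of the work surface, level with it; the furniture and walls round the work are solid. World frame = base frame: x ahead of the robot, y to its left, z up, the work surface at z = 0. Lengths are in m, angles in rad, forces in N, time in s.
With the tool pointing down it reaches from about 0.275 to 0.725 m from the base axis. Payload 15.9 kg.
Tool frame: the origin (TCP) lies on the centre line of the jaws, within the pads' length; the fingertips stand manip.tip_extent ahead of it and the grasp point (between the pads) lies 3 mm ahead of it (manip.tip_extent is the distance from the TCP to the fingertips, in m); z points along the fingers, y is the direction in which the jaws open and shut (so a half turn about z gives the same grasp; the last joint's range is limited). The gripper opens to 85 mm and grips with 20 to 120 N. Pads are 22 mm wide; open, the fingers measure 114 mm over their backs; the gripper's body (76 mm by 85 mm) begins 54 mm behind the grasp point. The pads swing forward as they close: fully open they stand 13 mm farther back than shut.
Start: joints at [1.19, 0.213, -0.034, 1.323, 0, 1.571], TCP at [0.186, 0.464, 0.253] pointing down, gripper open.
Joint ranges: [-2.98, 2.98], [-0.74, 1.72], [-1.14, 1.35], [-2.1, 2.04], [-1.57, 1.44], [-3.14, 3.14]. Speed limits (rad/s): [1.89, 1.89, 2.39, 2.57, 3.14, 3.14].

INTERFACE

Orientations are given as a rotation vector (axis times angle).
In Python, from workcell import manip gives the robot as it stands. The module is installed in compiled form; this text tells all that it offers.
- The arm moves only by the tool step_arm, never from a script. Its argument "series" is a list of rows, each a list of 6 numbers: the shift along the tool's x, y, z in m, then the turn, a rotation vector about the tool's x, y, z in degrees. In form: [[tx, ty, tz, wx, wy, wz], ...]. A call has 1 to 10 rows; each row shifts and turns the commanded pose from where the row before left it, along the tool's axes as they then stand; what a row does not reach is not made up. A row lasts 1/10 s, in which the tool goes at most 50 mm and 8.59 degrees, less where a joint would pass 70% of its speed; a pose out of reach is approached as far as the arm can. A call is refused whole if a number of a shift passes 0.05 or a number of a turn 8.59, either way. A call with a gripper value outside its range is refused whole. "fingers" is the opening, from 0 (shut) to 1 (fully open), set as the call begins (left out, the last holds). The fingers move at their own pace and stop on an object; the grip force is fixed at half the most. Time passes only in rows, so rows that do not move let the fingers close. It gives the time, the measured TCP pose, the force and the opening at its end, in the units of the state.
- manip.sense(): the state, without advancing time (a new reading comes with each control period).
- manip.camera(name): name is "scene" or "top" or "wrist"; returns a dict with "frame" (420x560x3 uint8, blue, green, red), "intrinsics" (3x3 intrinsics, pixels), "position" and "orientation" of the camera in the world. Camera axes: x right, y up, looking along -z (the intrinsics and any distortion apply to the point x, -y, -z); pixel columns grow to the right and rows downward; lengths in m; the calibration is good to about 2 mm. The wrist camera is an equidistant fisheye: a pixel r from the principal point sees the ray r / f radians off the axis. A picture is of the moment at which its call begins. There is no depth.
- manip.hand_in(): hands the job in, once; it reports no verdict.
The state is a dict: "time": time; "qpos": joint angles; "qvel": joint speeds; "tau": joint torques, N m; "tool_pos": TCP position; "tcp_rot": TCP orientation; "wrist_force": force on the tool from outside, world axes, zero at the start; "wrist_torque": the same for the moment, N m; "width": opening from 0.0 (shut) to 1.0 (fully open).
Only numpy, scipy, OpenCV 4.12 (cv2) and the standard library are available. Lean on these libraries where they do the work, as an engineer would, in place of code of your own. Each camera call takes 0.05 s, during which the arm holds its last target.

## Working session

There is one attempt and no reset: what is moved stays moved. The work goes in short steps, Python scripts to look and compute and a tool call to move; the robot and the scene stay as the last step left them, time stands still between calls to the robot, and variables do not carry over. Pictures are saved under pics/ and viewed, and the job is handed in when it is done.

Besides the shell and the picture viewer there is one more tool, called as name(argument=value, ...) on one line, values as JSON. step_arm: Moves the arm, as the interface text tells. Its arguments: {"type":"object","properties":{"series":{"type":"array"},"fingers":{"type":"number"}},"required":["series"]}

```bash
mkdir -p pics; python3 - <<'E'
from workcell import manip
import cv2,numpy as np
np.set_printoptions(precision=4,suppress=True)
s=manip.sense();print(s, manip.tip_extent)
for n in("scene","top","wrist"):
    c=manip.camera(n);cv2.imwrite(f"pics/{n}0.png",c["frame"]);print(n,c["intrinsics"],c["position"],c["orientation"],[k for k in c])
E
```

```text
{'time': 0.0, 'qpos': array([ 1.19  ,  0.2134, -0.0351,  1.3235, -0.    ,  1.5708]), 'qvel': array([ 0.0003, -0.0006, -0.0009, -0.0006,  0.0004,  0.001 ]), 'tau': array([ -0.0028, -68.6173,  48.7114,   0.0177,  -0.0003,   0.    ]), 'tool_pos': array([0.1857, 0.4639, 0.2528]), 'tcp_rot': array([-0.5945, -3.0846,  0.0017]), 'wrist_force': array([ 0.6302, -0.1736,  0.372 ]), 'wrist_torque': array([-0.0198, -0.0185, -0.014 ]), 'width': 1.0009500377628462} 0.022
scene [[466.5897   0.     278.586 ]
 [  0.     466.5897 205.592 ]
 [  0.       0.       1.    ]] [-0.013  -0.4836  0.9524] [ 0.7741 -0.2627 -0.6365] ['frame', 'intrinsics', 'position', 'orientation']
top [[382.7247   0.     281.3359]
 [  0.     382.7247 209.0001]
 [  0.       0.       1.    ]] [0.37   0.1828 1.0929] [ 0.1298 -0.1087 -1.5704] ['frame', 'intrinsics', 'position', 'orientation']
wrist [[325.1923   0.     273.3354]
 [  0.     325.1923 209.9162]
 [  0.       0.       1.    ]] [0.1215 0.4897 0.3737] [-0.2415 -0.1611  1.1823] ['frame', 'intrinsics', 'position', 'orientation']
```

View pics/scene0.png

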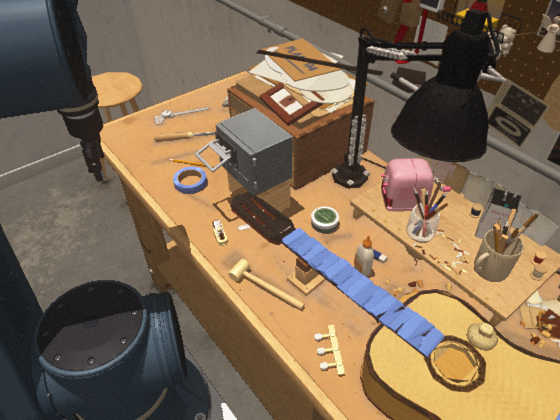

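View pics/top0.png

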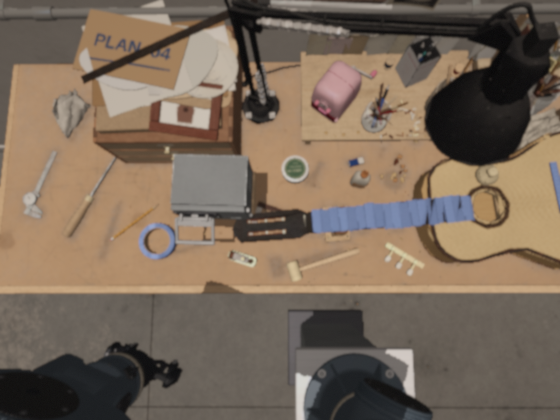

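View pics/wrist0.png

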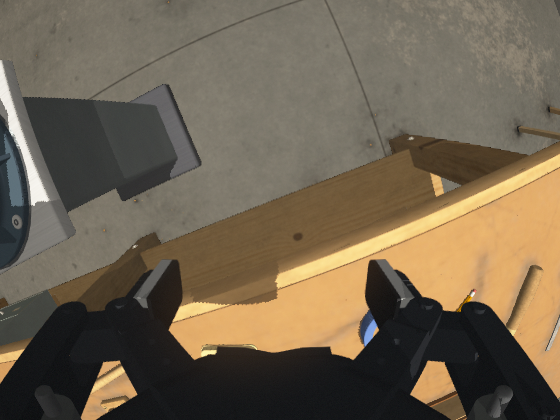

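```bash
python3 - <<'E'
import cv2
a=cv2.imread("pics/top0.png");cv2.imwrite("pics/topc.png",cv2.resize(a[140:260,150:270],None,fx=5,fy=5,interpolation=cv2.INTER_CUBIC))
a=cv2.imread("pics/scene0.png");cv2.imwrite("pics/scenec.png",cv2.resize(a[100:220,180:310],None,fx=5,fy=5,interpolation=cv2.INTER_CUBIC))
E
```

```text
(no output)
```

View pics/topc.png

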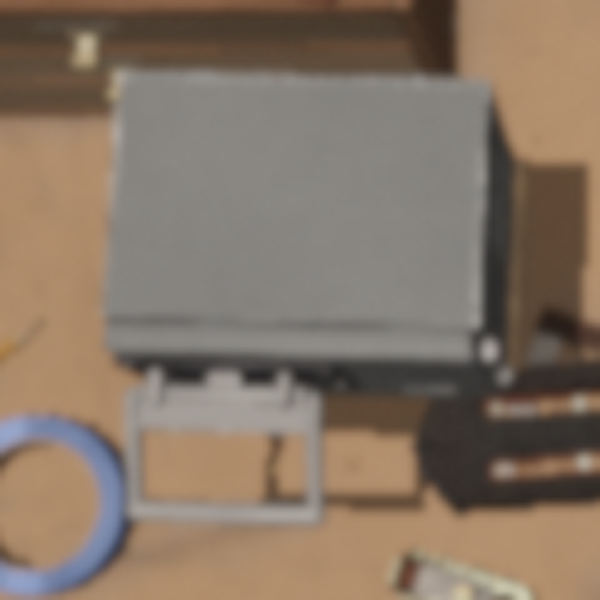

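View pics/scenec.png

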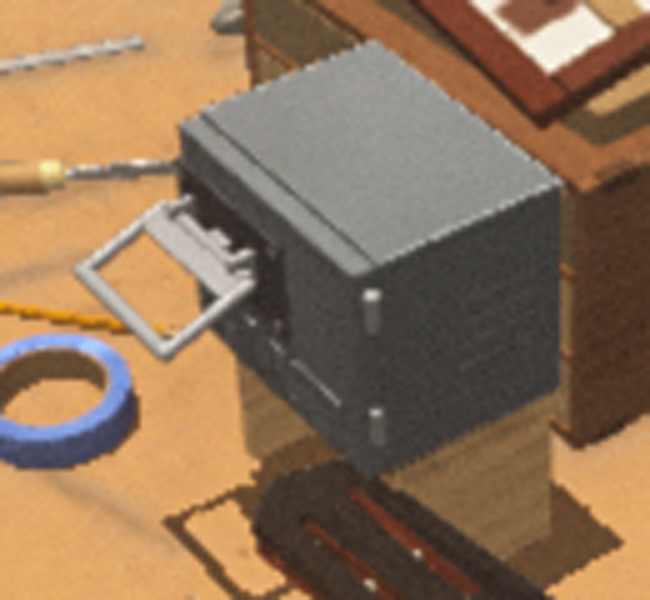

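```bash
cat > h.py <<'E'
import numpy as np,cv2
from scipy.spatial.transform import Rotation as R
from scipy.optimize import least_squares
from workcell import manip
np.set_printoptions(precision=4,suppress=True)
def proj(c,p):
    q=R.from_rotvec(c["orientation"]).inv().apply(np.atleast_2d(p)-c["position"])
    q=q*[1,-1,-1]; K=c["intrinsics"]
    return (q@K.T)[:,:2]/q[:,2:]
E
python3 - <<'E'
from h import *
T=manip.camera("top");S=manip.camera("scene")
h=.25
ob=[(T,(118,70),(57.5,85,250)),(T,(490,82),(57.5,-85,250)),(T,(108,322),(-57.5,85,250)),(T,(478,328),(-57.5,-85,250)),(T,(108,350),(-72.5,84,249)),
(T,(132,514),(-139,40+44,180)),(T,(322,516),(-139,40-44,180)),
(S,(375,42),(57.5,85,250)),(S,(562,185),(57.5,-85,250)),(S,(180,125),(-72.5,84,250)),(S,(370,275),(-72.5,-84,249)),(S,(80,270),(-139,84,180)),(S,(165,352),(-139,-4,180))]
def pix(c,u): 
    o=(150,140) if c is T else (180,100)
    return (np.array(u)+.5)/5-.5+o
def f(v):
    r=[]
    for c,u,p in ob:
        P=R.from_euler('z',v[2]).apply(np.array(p)/1000)+[v[0],v[1],0]
        r.append(proj(c,P)[0]-pix(c,u))
    return np.array(r).ravel()
s=least_squares(f,[.45,.42,0],loss='soft_l1');print(s.x,np.degrees(s.x[2]));print(f(s.x).reshape(-1,2))
Rz=R.from_euler('z',s.x[2])
for n,p in dict(hinge=(-65,-85,200),pivot=(-84.5,40,200),bar=(-139,40,180.1)).items(): print(n,Rz.apply(np.array(p)/1000)+[s.x[0],s.x[1],0])
E
```

```text
[ 0.5677  0.3561 -0.0279] -1.5997022529801481
[[ 0.7436  0.2748]
 [ 0.5137 -0.5444]
 [-0.7636 -0.5562]
 [ 0.8987  0.0281]
 [-0.6528  0.5344]
 [ 1.258  -0.4872]
 [-0.0639  0.0419]
 [-0.1736 -0.9205]
 [ 0.1773 -0.9467]
 [-1.2404 -1.1893]
 [-3.5289  0.1238]
 [ 0.2408  0.1527]
 [ 0.1263  0.37  ]]
hinge [0.5003 0.273  0.2   ]
pivot [0.4843 0.3984 0.2   ]
bar [0.4298 0.4    0.1801]
```

```bash
cat >> h.py <<'E'
def rows(target,xang,n,s=None,tilt=0):
    """straight interpolated rows from measured pose to target with tool down, tool-x at world angle xang"""
    s=s or manip.sense()
    p=np.array(s["tool_pos"]);r=R.from_rotvec(s["tcp_rot"])
    x=np.array([np.cos(xang),np.sin(xang),0]);z=np.array([0,0,-1.]);y=np.cross(z,x)
    rt=R.from_matrix(np.c_[x,y,z])
    d=(r.inv()*rt).as_rotvec()
    out=[]
    for i in range(n):
        t=(np.array(target)-p)/n
        ri=r*R.from_rotvec(d*i/n)
        out.append(np.r_[np.round(ri.inv().apply(t),4),np.round(np.degrees(d/n),2)])
    print("pos",p,"xang",np.arctan2(*r.as_matrix()[1::-1,0]),"turn deg",np.degrees(d))
    print([list(map(float,o)) for o in out])
def st():
    s=manip.sense();r=R.from_rotvec(s["tcp_rot"]).as_matrix()
    print("t%.2f"%s["time"],"tcp",s["tool_pos"],"F",s["wrist_force"],"M",s["wrist_torque"],"w%.3f"%s["width"],"xang %.4f"%np.arctan2(r[1,0],r[0,0]),"z",r[:,2],"q",s["qpos"])
E
python3 -c "
from h import *
rows([.43,.40,.32],1.543,10)"
```

```text
pos [0.1858 0.464  0.2531] xang 2.7607973709750127 turn deg [-0.0264  0.0184 69.7746]
[[-0.0251, 0.0031, -0.0067, -0.0, 0.0, 6.98], [-0.0245, 0.0061, -0.0067, -0.0, 0.0, 6.98], [-0.0236, 0.0091, -0.0067, -0.0, 0.0, 6.98], [-0.0223, 0.0119, -0.0067, -0.0, 0.0, 6.98], [-0.0207, 0.0145, -0.0067, -0.0, 0.0, 6.98], [-0.0188, 0.0169, -0.0067, -0.0, 0.0, 6.98], [-0.0166, 0.0191, -0.0067, -0.0, 0.0, 6.98], [-0.0141, 0.0209, -0.0067, -0.0, 0.0, 6.98], [-0.0115, 0.0225, -0.0067, -0.0, 0.0, 6.98], [-0.0087, 0.0237, -0.0067, -0.0, 0.0, 6.98]]
```

step_arm(series=[[-0.025,0.003,-0.007,0,0,7],[-0.0245,0.006,-0.007,0,0,7],[-0.0235,0.009,-0.007,0,0,7],[-0.022,0.012,-0.007,0,0,7],[-0.021,0.0145,-0.007,0,0,7],[-0.019,0.017,-0.007,0,0,7],[-0.0165,0.019,-0.007,0,0,7],[-0.014,0.021,-0.007,0,0,7],[-0.0115,0.0225,-0.007,0,0,7],[-0.0085,0.0235,-0.007,0,0,7]], fingers=0.5)

```text
time: 1.25
tool_pos: [0.4307, 0.3992, 0.3235]
tcp_rot: [-2.262, -2.18, 0.0]
wrist_force: [-0.8, 1.1, 0.1]
width: 0.501
```

step_arm(series=[[0,0,0,0,0,0],[0,0,0,0,0,0],[0,0,0,0,0,0]])

```text
time: 1.55
tool_pos: [0.4292, 0.3998, 0.3231]
tcp_rot: [-2.255, -2.188, 0.001]
wrist_force: [-0.4, 0.9, 0.5]
width: 0.5
```

```bash
python3 - <<'E'
from h import *
st();rows([.43,.40,.32],1.543,1)
c=manip.camera("wrist");cv2.imwrite("pics/w1.png",c["frame"]);print(c["position"],c["orientation"])
T=manip.camera("scene")["frame"];cv2.imwrite("pics/s1.png",T)
E
```

```text
t1.55 tcp [0.4292 0.3998 0.3231] F [-0.3868  0.9407  0.474 ] M [ 0.0044 -0.0039  0.0356] w0.500 xang 1.5407 z [-0.0004 -0.0002 -1.    ] q [0.7499 0.4103 0.4127 1.5736 0.0001 2.3508]
pos [0.4292 0.3998 0.3231] xang 1.5406747100176217 turn deg [-0.0234  0.0131 -0.1332]
[[0.0003, 0.0008, 0.0031, -0.02, 0.01, -0.13]]
[0.4306 0.4685 0.4438] [-0.2748  0.0053 -0.0299]
```

View pics/w1.png

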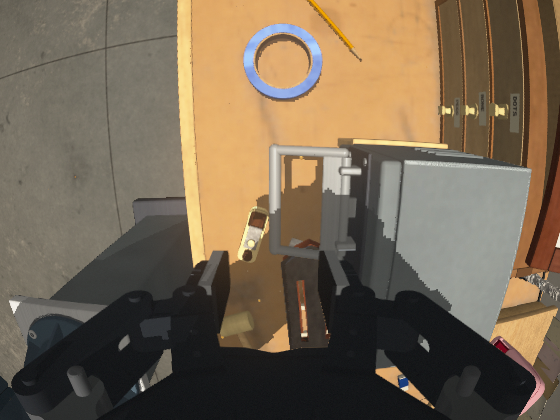

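View pics/s1.png

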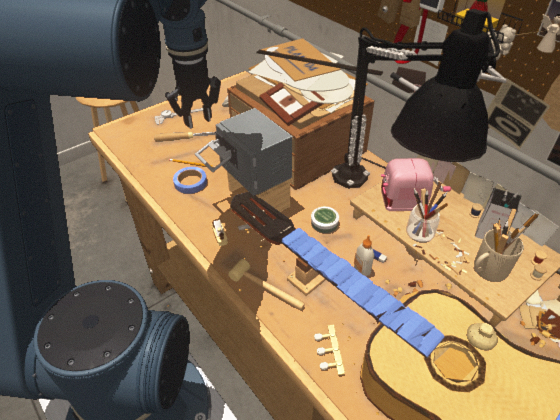

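```bash
cat >> h.py <<'E'
def wray(c,u,z):
    K=c["intrinsics"];d=(np.array(u)-K[:2,2]);r=np.hypot(*d);th=r/K[0,0]
    v=np.array([np.sin(th)*d[0]/r,-np.sin(th)*d[1]/r,-np.cos(th)])
    w=R.from_rotvec(c["orientation"]).apply(v);return c["position"]+w*(z-c["position"][2])/w[2]
E
python3 - <<'E'
from h import *
a=cv2.imread("pics/w1.png")[135:275,250:390];cv2.imwrite("pics/w1c.png",cv2.resize(a,None,fx=4,fy=4,interpolation=cv2.INTER_CUBIC))
c=manip.camera("wrist")
for u in [(275,152),(275,251)]: print(wray(c,u,.18))
E
```

```text
[0.4308 0.4429 0.18  ]
[0.4283 0.3566 0.18  ]
```

View pics/w1c.png

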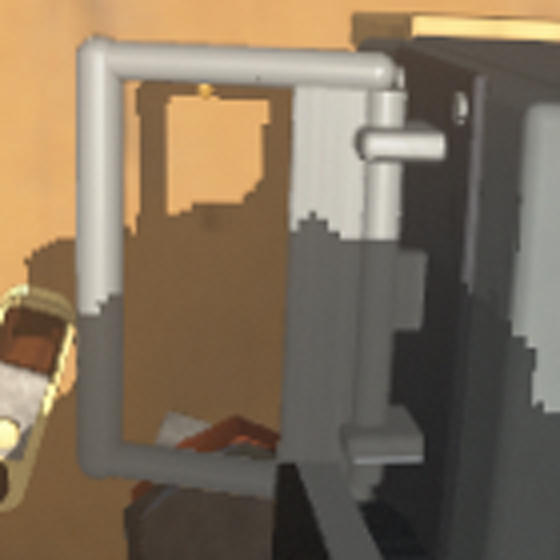

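step_arm(series=[[0,0.0003,0.02,0,0,-0.1],[0,0,0.025,0,0,0],[0,0,0.025,0,0,0],[0,0,0.02,0,0,0],[0,0,0.015,0,0,0],[0,0,0.015,0,0,0],[0,0,0.012,0,0,0],[0,0,0.008,0,0,0],[0,0,0,0,0,0],[0,0,0,0,0,0]], fingers=0.35)

```text
time: 2.7
tool_pos: [0.4301, 0.3998, 0.1838]
tcp_rot: [2.254, 2.188, 0.001]
wrist_force: [-0.6, 0.1, 1.2]
width: 0.348
```

```bash
python3 - <<'E'
from h import *
st()
c=manip.camera("wrist");cv2.imwrite("pics/w2.png",c["frame"])
a=manip.camera("scene")["frame"][80:200,160:300];cv2.imwrite("pics/s2.png",cv2.resize(a,None,fx=4,fy=4))
E
```

```text
t2.70 tcp [0.4301 0.3998 0.1838] F [-0.6439  0.0625  1.1952] M [-0.0102  0.0423 -0.0125] w0.348 xang 1.5410 z [ 0.0003  0.0003 -1.    ] q [0.7489 0.4127 0.0648 1.2225 0.     2.3495]
```

View pics/w2.png

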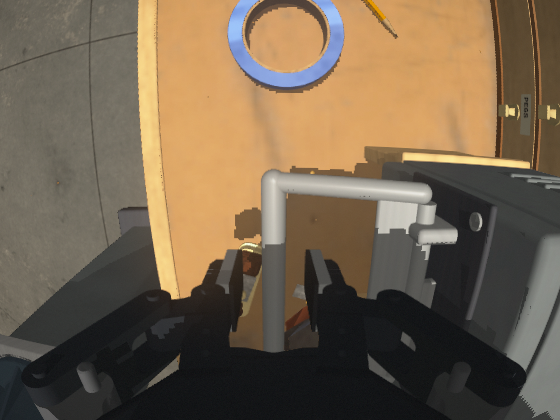

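View pics/s2.png

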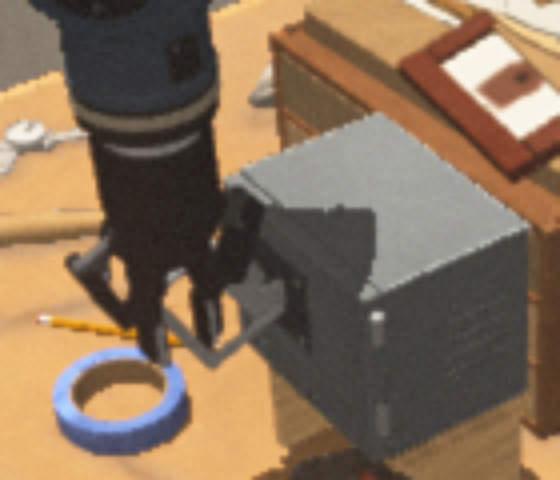

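The bar (column ≈274) is centred between the pads (inner faces ≈242 and ≈306). Closing in stages.

step_arm(series=[[0,0,0,0,0,0],[0,0,0,0,0,0],[0,0,0,0,0,0]], fingers=0.16)

```text
time: 3.1
tool_pos: [0.4301, 0.3997, 0.1835]
tcp_rot: [2.254, 2.188, 0.0]
wrist_force: [-0.1, -0.1, 0.3]
width: 0.159
```

step_arm(series=[[0,0,0,0,0,0],[0,0,0,0,0,0],[0,0,0,0,0,0],[0,0,0,0,0,0]], fingers=0.12)

```text
time: 3.5
tool_pos: [0.43, 0.3996, 0.1833]
tcp_rot: [-2.255, -2.188, 0.0]
wrist_force: [0.9, 0.7, 0.4]
width: 0.12
```

step_arm(series=[[0,0,0,0,0,0],[0,0,0,0,0,0],[0,0,0,0,0,0],[0,0,0,0,0,0]], fingers=0.1)

```text
time: 3.9
tool_pos: [0.4301, 0.3996, 0.1833]
tcp_rot: [2.255, 2.188, 0.0]
wrist_force: [-1.0, -0.2, 0.6]
width: 0.109
```

```bash
python3 -c "
from h import *
st()"
```

```text
t3.90 tcp [0.4301 0.3996 0.1833] F [-1.0454 -0.2268  0.5812] M [-0.0839  0.0309  0.0025] w0.109 xang 1.5408 z [ 0.  0. -1.] q [ 0.7488  0.4129  0.0641  1.2219 -0.      2.3496]
```

step_arm(series=[[0,0,0,0,0,0],[0,0,0,0,0,0],[0,0,0,0,0,0]], fingers=0)

```text
time: 4.2
tool_pos: [0.4301, 0.3996, 0.1834]
tcp_rot: [-2.255, -2.188, -0.0]
wrist_force: [-0.2, -0.5, 1.7]
width: 0.089
```

```bash
python3 - <<'E'
from h import *
st()
# arc increments from rest, in door axes: dout (toward robot), dz
for a in np.arange(0,.75,.05):
    o=lambda t:58*np.array([np.cos(-.35+t),np.sin(-.35+t)])
    print("%.2f"%a,o(a)-o(0))
E
```

```text
t4.20 tcp [0.4301 0.3996 0.1834] F [-0.2433 -0.5317  1.654 ] M [-0.1736  0.0974  0.0178] w0.089 xang 1.5408 z [ 0.      0.0001 -1.    ] q [0.7487 0.4129 0.0641 1.222  0.     2.3496]
0.00 [0. 0.]
0.05 [0.9259 2.7479]
0.10 [1.7133 5.5386]
0.15 [2.3602 8.3653]
0.20 [ 2.8651 11.2207]
0.25 [ 3.2266 14.0977]
0.30 [ 3.4439 16.9893]
0.35 [ 3.5164 19.8881]
0.40 [ 3.4439 22.7869]
0.45 [ 3.2266 25.6784]
0.50 [ 2.8651 28.5555]
0.55 [ 2.3602 31.4109]
0.60 [ 1.7133 34.2375]
0.65 [ 0.9259 37.0282]
0.70 [ 0.     39.7761]
```

step_arm(series=[[0,-0.0005,-0.0014,0,0,0],[0,-0.0005,-0.0014,0,0,0],[0,-0.0004,-0.0014,0,0,0],[0,-0.0004,-0.0014,0,0,0],[0,0,0,0,0,0]])

```text
time: 4.7
tool_pos: [0.428, 0.3995, 0.1887]
tcp_rot: [-2.254, -2.188, 0.001]
wrist_force: [0.0, -0.3, -8.1]
width: 0.093
```

```bash
python3 -c "
from h import *
st()"
```

```text
t4.70 tcp [0.428  0.3995 0.1887] F [ 0.0365 -0.3061 -8.0798] M [-0.1625  0.2582  0.0553] w0.093 xang 1.5409 z [-0.0006 -0.0005 -1.    ] q [0.751  0.4084 0.071  1.2342 0.     2.3517]
```

step_arm(series=[[0,0,0,0,0,0],[0,0,0,0,0,0]])

```text
time: 4.9
tool_pos: [0.4281, 0.3996, 0.1887]
tcp_rot: [-2.255, -2.188, 0.001]
wrist_force: [-0.9, -1.0, -8.8]
width: 0.091
```

step_arm(series=[[0,-0.0002,-0.0007,0,0,0],[0,0,0,0,0,0]])

```text
time: 5.1
tool_pos: [0.4279, 0.3996, 0.1895]
tcp_rot: [-2.254, -2.188, 0.001]
wrist_force: [0.2, -1.1, -9.7]
width: 0.09
```

step_arm(series=[[0,-0.0002,-0.0007,0,0,0],[0,0,0,0,0,0]])

```text
time: 5.3
tool_pos: [0.428, 0.3997, 0.1908]
tcp_rot: [2.254, 2.188, 0.001]
wrist_force: [-1.7, -2.8, -4.3]
width: 0.093
```

step_arm(series=[[0,-0.0002,-0.0007,0,0,0],[0,0,0,0,0,0]])

```text
time: 5.5
tool_pos: [0.4278, 0.3997, 0.1915]
tcp_rot: [2.254, 2.188, 0.001]
wrist_force: [0.5, -2.5, -2.6]
width: 0.09
```

step_arm(series=[[0,-0.0002,-0.0007,0,0,0],[0,0,0,0,0,0]])

```text
time: 5.7
tool_pos: [0.4277, 0.3997, 0.192]
tcp_rot: [2.254, 2.188, 0.001]
wrist_force: [2.7, -2.4, -3.0]
width: 0.092
```

step_arm(series=[[0,-0.0002,-0.0007,0,0,0],[0,0,0,0,0,0]])

```text
time: 5.9
tool_pos: [0.4273, 0.3996, 0.1925]
tcp_rot: [2.254, 2.188, 0.0]
wrist_force: [2.8, -3.4, -3.4]
width: 0.092
```

```bash
python3 - <<'E'
from h import *
st()
c=manip.camera("wrist");cv2.imwrite("pics/w3.png",c["frame"])
E
```

```text
t5.90 tcp [0.4273 0.3996 0.1925] F [ 2.7878 -3.4487 -3.3693] M [-0.6573 -0.4567  0.0253] w0.092 xang 1.5407 z [ 0.0002 -0.0001 -1.    ] q [ 0.752   0.4054  0.0762  1.2415 -0.0002  2.3529]
```

View pics/w3.png

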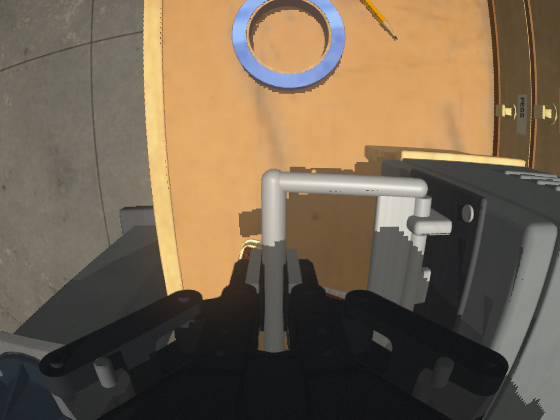

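```bash
python3 - <<'E'
from h import *
a=manip.camera("scene")["frame"][80:200,160:300];
b=cv2.imread("pics/s2.png")
a=cv2.resize(a,None,fx=4,fy=4)
cv2.imwrite("pics/s3.png",np.hstack([b[150:420,100:450],a[150:420,100:450]]))
E
```

```text
(no output)
```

View pics/s3.png

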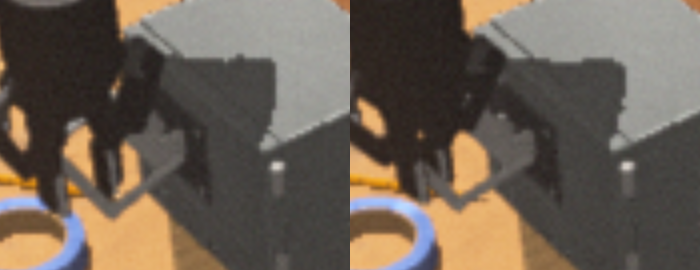

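```bash
python3 - <<'E'
from h import *
c=manip.camera("scene")
b=np.array([.4285,.356,.180])
print((proj(c,b+[-.0024,0,.0091])-proj(c,b))*4, proj(c,b), (np.array([113,213])+[100,150])/4+[160,80])
E
```

```text
[[-4.6421 -9.416 ]] [[212.6899 170.3831]] [213.25 170.75]
```

step_arm(series=[[0,0,-0.0007,0,0,0],[0,0,0,0,0,0]])

```text
time: 6.25
tool_pos: [0.4272, 0.3996, 0.1931]
tcp_rot: [2.255, 2.188, -0.0]
wrist_force: [2.5, -4.1, -4.3]
width: 0.093
```

step_arm(series=[[0,0,-0.0007,0,0,0],[0,0,0,0,0,0]])

```text
time: 6.45
tool_pos: [0.4271, 0.3997, 0.1937]
tcp_rot: [-2.254, -2.188, 0.001]
wrist_force: [1.8, -4.0, -4.6]
width: 0.096
```

step_arm(series=[[0,0,-0.0007,0,0,0],[0,0,0,0,0,0]])

```text
time: 6.65
tool_pos: [0.4271, 0.3997, 0.1944]
tcp_rot: [-2.254, -2.188, 0.001]
wrist_force: [1.2, -4.3, -4.9]
width: 0.087
```

step_arm(series=[[0,-0.0001,-0.0007,0,0,0],[0,0,0,0,0,0]])

```text
time: 6.85
tool_pos: [0.427, 0.3997, 0.1951]
tcp_rot: [-2.254, -2.188, 0.0]
wrist_force: [0.8, -3.0, -6.6]
width: 0.091
```

step_arm(series=[[0,-0.0001,-0.0007,0,0,0],[0,0,0,0,0,0]])

```text
time: 7.05
tool_pos: [0.4269, 0.3997, 0.1959]
tcp_rot: [-2.254, -2.188, 0.0]
wrist_force: [0.5, -1.6, -8.1]
width: 0.094
```

step_arm(series=[[0,-0.0001,-0.0007,0,0,0],[0,0,0,0,0,0]])

```text
time: 7.25
tool_pos: [0.4268, 0.3998, 0.1966]
tcp_rot: [-2.254, -2.188, 0.0]
wrist_force: [1.2, -1.9, -7.8]
width: 0.095
```

step_arm(series=[[0,-0.0001,-0.0007,0,0,0],[0,0,0,0,0,0]])

```text
time: 7.45
tool_pos: [0.4268, 0.3997, 0.1973]
tcp_rot: [-2.254, -2.188, 0.0]
wrist_force: [0.8, -1.8, -8.9]
width: 0.087
```

step_arm(series=[[0,-0.0001,-0.0006,0,0,0],[0,0,0,0,0,0]])

```text
time: 7.65
tool_pos: [0.4267, 0.3997, 0.1979]
tcp_rot: [-2.254, -2.188, 0.0]
wrist_force: [0.6, -0.8, -9.9]
width: 0.09
```

step_arm(series=[[0,-0.0001,-0.0006,0,0,0],[0,0,0,0,0,0]])

```text
time: 7.85
tool_pos: [0.4268, 0.3998, 0.199]
tcp_rot: [2.254, 2.188, 0.001]
wrist_force: [-0.7, -2.8, -3.7]
width: 0.095
```

step_arm(series=[[0,-0.0001,-0.0006,0,0,0],[0,0,0,0,0,0]])

```text
time: 8.05
tool_pos: [0.4267, 0.3998, 0.1995]
tcp_rot: [2.254, 2.188, 0.001]
wrist_force: [0.1, -3.5, -3.1]
width: 0.091
```

step_arm(series=[[0,0,-0.0007,0,0,0],[0,0,-0.0007,0,0,0],[0,0,0,0,0,0]])

```text
time: 8.35
tool_pos: [0.4266, 0.3998, 0.2006]
tcp_rot: [2.255, 2.188, 0.0]
wrist_force: [0.7, -2.0, -3.4]
width: 0.088
```

step_arm(series=[[0,0,-0.0007,0,0,0],[0,0,0,0,0,0]])

```text
time: 8.55
tool_pos: [0.4265, 0.3998, 0.2012]
tcp_rot: [-2.254, -2.188, 0.0]
wrist_force: [0.3, -2.0, -4.3]
width: 0.093
```

step_arm(series=[[0,0,-0.0007,0,0,0],[0,0,0,0,0,0]])

```text
time: 8.75
tool_pos: [0.4265, 0.3998, 0.2019]
tcp_rot: [-2.254, -2.188, 0.0]
wrist_force: [1.0, -1.6, -6.4]
width: 0.091
```

step_arm(series=[[0,0,-0.0007,0,0,0],[0,0,0,0,0,0]])

```text
time: 8.95
tool_pos: [0.4264, 0.3997, 0.2026]
tcp_rot: [-2.254, -2.188, 0.0]
wrist_force: [-0.2, -1.0, -6.5]
width: 0.088
```

step_arm(series=[[0,0,-0.0007,0,0,0],[0,0,0,0,0,0]])

```text
time: 9.15
tool_pos: [0.4264, 0.3997, 0.2033]
tcp_rot: [-2.254, -2.188, 0.0]
wrist_force: [0.0, -0.8, -8.5]
width: 0.097
```

step_arm(series=[[0,0,-0.0006,0,0,0],[0,0,0,0,0,0]])

```text
time: 9.35
tool_pos: [0.4264, 0.3997, 0.2039]
tcp_rot: [-2.254, -2.188, 0.0]
wrist_force: [-0.2, -0.2, -8.1]
width: 0.087
```

step_arm(series=[[0,0,-0.0006,0,0,0],[0,0,0,0,0,0]])

```text
time: 9.55
tool_pos: [0.4264, 0.3997, 0.2044]
tcp_rot: [-2.254, -2.188, 0.0]
wrist_force: [-2.0, -0.4, -8.4]
width: 0.09
```

step_arm(series=[[0,0,-0.0006,0,0,0],[0,0,0,0,0,0]])

```text
time: 9.75
tool_pos: [0.4264, 0.3997, 0.2051]
tcp_rot: [-2.254, -2.188, 0.0]
wrist_force: [-1.1, 0.1, -9.4]
width: 0.09
```

step_arm(series=[[0,0,-0.0006,0,0,0],[0,0,0,0,0,0]])

```text
time: 9.95
tool_pos: [0.4264, 0.3997, 0.2057]
tcp_rot: [-2.254, -2.188, 0.0]
wrist_force: [-1.9, 0.9, -9.3]
width: 0.097
```

step_arm(series=[[0,-0.0001,-0.0006,0,0,0],[0,0,0,0,0,0]])

```text
time: 10.15
tool_pos: [0.4265, 0.3998, 0.2068]
tcp_rot: [2.254, 2.188, 0.001]
wrist_force: [-2.9, -1.5, -3.8]
width: 0.088
```

step_arm(series=[[0,0,-0.0006,0,0,0],[0,0,0,0,0,0]])

```text
time: 10.35
tool_pos: [0.4265, 0.3998, 0.2073]
tcp_rot: [2.254, 2.188, 0.001]
wrist_force: [-2.7, -1.8, -2.9]
width: 0.095
```

step_arm(series=[[0,0,-0.0006,0,0,0],[0,0,0,0,0,0]])

```text
time: 10.55
tool_pos: [0.4266, 0.3998, 0.2077]
tcp_rot: [2.254, 2.188, 0.001]
wrist_force: [-0.9, -1.4, -3.4]
width: 0.091
```

step_arm(series=[[0,0,-0.0006,0,0,0],[0,0,0,0,0,0]])

```text
time: 10.75
tool_pos: [0.4266, 0.3998, 0.2082]
tcp_rot: [2.254, 2.188, 0.0]
wrist_force: [-0.2, -2.4, -4.0]
width: 0.093
```

step_arm(series=[[0,0.0001,-0.0006,0,0,0],[0,0.0001,-0.0006,0,0,0],[0,0,0,0,0,0]])

```text
time: 11.05
tool_pos: [0.4266, 0.3997, 0.2093]
tcp_rot: [-2.254, -2.188, 0.0]
wrist_force: [-1.0, -1.5, -5.7]
width: 0.092
```

step_arm(series=[[0,0.0001,-0.0006,0,0,0],[0,0,0,0,0,0]])

```text
time: 11.25
tool_pos: [0.4266, 0.3997, 0.2098]
tcp_rot: [-2.254, -2.188, 0.0]
wrist_force: [-1.6, -0.9, -5.6]
width: 0.091
```

step_arm(series=[[0,0.0001,-0.0006,0,0,0],[0,0,0,0,0,0]])

```text
time: 11.45
tool_pos: [0.4267, 0.3997, 0.2105]
tcp_rot: [-2.254, -2.188, 0.0]
wrist_force: [-2.4, -0.8, -6.4]
width: 0.09
```

step_arm(series=[[0,0.0001,-0.0006,0,0,0],[0,0,0,0,0,0]])

```text
time: 11.65
tool_pos: [0.4268, 0.3997, 0.2111]
tcp_rot: [-2.254, -2.188, 0.0]
wrist_force: [-3.1, -0.1, -8.3]
width: 0.091
```

step_arm(series=[[0,0.0001,-0.0006,0,0,0],[0,0,0,0,0,0]])

```text
time: 11.85
tool_pos: [0.4268, 0.3997, 0.2116]
tcp_rot: [-2.254, -2.188, 0.001]
wrist_force: [-4.6, -0.2, -7.7]
width: 0.093
```

step_arm(series=[[0,0,-0.0006,0,0,0],[0,0,0,0,0,0]])

```text
time: 12.05
tool_pos: [0.4269, 0.3997, 0.2123]
tcp_rot: [-2.254, -2.188, 0.0]
wrist_force: [-6.0, 0.3, -9.1]
width: 0.093
```

step_arm(series=[[0,0,-0.0006,0,0,0],[0,0,0,0,0,0]])

```text
time: 12.25
tool_pos: [0.427, 0.3997, 0.2129]
tcp_rot: [-2.254, -2.188, 0.0]
wrist_force: [-4.8, 0.4, -9.4]
width: 0.091
```

step_arm(series=[[0,0,-0.0006,0,0,0],[0,0,0,0,0,0]])

```text
time: 12.45
tool_pos: [0.427, 0.3997, 0.2135]
tcp_rot: [2.254, 2.188, -0.0]
wrist_force: [-5.2, -0.4, -10.3]
width: 0.095
```

step_arm(series=[[0,-0.0003,-0.0005,0,0,0],[0,0,0,0,0,0]])

```text
time: 12.65
tool_pos: [0.4272, 0.3997, 0.2145]
tcp_rot: [2.254, 2.187, 0.002]
wrist_force: [-2.0, -1.8, -4.4]
width: 0.093
```

step_arm(series=[[0,0,-0.0005,0,0,0],[0,0,0,0,0,0]])

```text
time: 12.85
tool_pos: [0.4272, 0.3998, 0.2149]
tcp_rot: [2.254, 2.187, 0.002]
wrist_force: [0.6, -1.8, -5.0]
width: 0.089
```

step_arm(series=[[0,0,-0.0005,0,0,0],[0,0,0,0,0,0]])

```text
time: 13.05
tool_pos: [0.4271, 0.3997, 0.2151]
tcp_rot: [2.254, 2.187, 0.001]
wrist_force: [2.1, -2.9, -6.7]
width: 0.092
```

step_arm(series=[[0,0,-0.0004,0,0,0],[0,0,0,0,0,0]])

```text
time: 13.25
tool_pos: [0.4269, 0.3996, 0.2153]
tcp_rot: [2.254, 2.187, 0.0]
wrist_force: [5.0, -2.2, -8.8]
width: 0.092
```

step_arm(series=[[0,0,-0.0004,0,0,0],[0,0,0,0,0,0]])

```text
time: 13.45
tool_pos: [0.4268, 0.3996, 0.2156]
tcp_rot: [2.254, 2.187, -0.001]
wrist_force: [4.7, -2.7, -9.8]
width: 0.088
```

Past the slip, force climbs ≈6 N/mm (earlier stick-slip was ≈1.5 N/mm): that is the stop. Now a gentle pull along the door's arc.

step_arm(series=[[-0.0008,-0.0012,0,0,0,-0.57],[0,0,0,0,0,0]])

```text
time: 13.65
tool_pos: [0.4255, 0.3988, 0.2156]
tcp_rot: [2.243, 2.199, -0.001]
wrist_force: [4.2, -3.4, -10.9]
width: 0.09
```

step_arm(series=[[-0.0008,-0.0012,0,0,0,-0.57],[0,0,0,0,0,0]])

```text
time: 13.85
tool_pos: [0.4243, 0.398, 0.2156]
tcp_rot: [2.232, 2.21, -0.001]
wrist_force: [4.3, -2.4, -10.5]
width: 0.087
```

step_arm(series=[[-0.0008,-0.0012,0,0,0,-0.57],[0,0,0,0,0,0]])

```text
time: 14.05
tool_pos: [0.423, 0.3972, 0.2156]
tcp_rot: [2.222, 2.221, -0.001]
wrist_force: [3.3, -2.1, -11.9]
width: 0.093
```

step_arm(series=[[-0.0008,-0.0012,0,0,0,-0.57],[0,0,0,0,0,0]])

```text
time: 14.25
tool_pos: [0.4219, 0.3965, 0.2157]
tcp_rot: [2.211, 2.232, -0.0]
wrist_force: [3.9, -2.2, -11.5]
width: 0.096
```

step_arm(series=[[-0.0008,-0.0012,0,0,0,-0.57],[0,0,0,0,0,0]])

```text
time: 14.45
tool_pos: [0.4206, 0.3957, 0.2157]
tcp_rot: [2.2, 2.243, -0.0]
wrist_force: [3.6, -2.1, -11.7]
width: 0.085
```

step_arm(series=[[-0.0008,-0.0012,0,0,0,-0.57],[0,0,0,0,0,0]])

```text
time: 14.65
tool_pos: [0.4195, 0.3949, 0.2157]
tcp_rot: [2.188, 2.254, -0.0]
wrist_force: [3.8, -2.8, -11.8]
width: 0.09
```

step_arm(series=[[-0.0008,-0.0012,0,0,0,-0.57],[-0.0008,-0.0012,0,0,0,-0.57],[0,0,0,0,0,0]])

```text
time: 14.95
tool_pos: [0.4171, 0.3932, 0.2157]
tcp_rot: [-2.166, -2.276, 0.0]
wrist_force: [3.9, -2.6, -12.4]
width: 0.089
```

step_arm(series=[[-0.0008,-0.0012,0,0,0,-0.57],[-0.0008,-0.0012,0,0,0,-0.57],[0,0,0,0,0,0]])

```text
time: 15.25
tool_pos: [0.4147, 0.3915, 0.2158]
tcp_rot: [-2.142, -2.298, 0.0]
wrist_force: [4.0, -1.6, -12.5]
width: 0.091
```

step_arm(series=[[-0.0008,-0.0012,0,0,0,-0.57],[-0.0008,-0.0012,0,0,0,-0.57],[0,0,0,0,0,0]])

```text
time: 15.55
tool_pos: [0.4124, 0.3897, 0.2158]
tcp_rot: [-2.119, -2.319, 0.0]
wrist_force: [3.5, -0.2, -12.0]
width: 0.095
```

```bash
python3 - <<'E'
from h import *
st()
def seq(d):
    p=np.array([.1243,-.0773]);c,s=np.cos(-d),np.sin(-d)
    return np.array([[c,-s],[s,c]])@p-p
for d in (.02,.04,.05,.06,.08,.1): print(d,seq(d),np.degrees(d))
s=manip.sense();rel=s["tool_pos"][:2]-[.5003,.273];print(np.hypot(*rel),np.arctan2(rel[1],rel[0])-np.arctan2(.1266,-.0735))
a=manip.camera("scene")["frame"][80:200,160:300];cv2.imwrite("pics/s4.png",cv2.resize(a,None,fx=4,fy=4))
E
```

```text
t15.55 tcp [0.4124 0.3897 0.2158] F [  3.5228  -0.1996 -12.0379] M [-0.0456 -0.5608  0.0869] w0.095 xang 1.6608 z [-0.0002  0.0001 -1.    ] q [0.7571 0.3615 0.0712 1.2806 0.0002 2.2379]
0.02 [-0.0016 -0.0025] 1.1459155902616465
0.04 [-0.0032 -0.0049] 2.291831180523293
0.05 [-0.004  -0.0061] 2.8647889756541165
0.06 [-0.0049 -0.0073] 3.437746770784939
0.08 [-0.0066 -0.0097] 4.583662361046586
0.1 [-0.0083 -0.012 ] 5.729577951308233
0.14615698235114208 0.11949192279824361
```

View pics/s4.png

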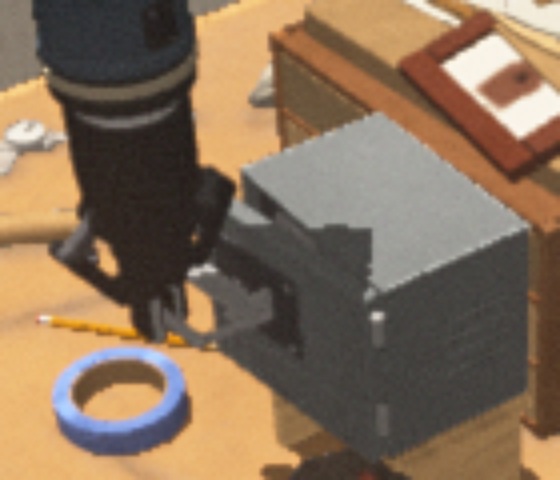

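The picture shows the door's left edge clear of the cabinet; it is swinging free. Going on faster.

step_arm(series=[[-0.0016,-0.0025,0,0,0,-1.15],[-0.0016,-0.0025,0,0,0,-1.15],[-0.0024,-0.0037,0,0,0,-1.72],[-0.0024,-0.0037,0,0,0,-1.72],[-0.0032,-0.0049,0,0,0,-2.29],[-0.0032,-0.0049,0,0,0,-2.29],[-0.0024,-0.0037,0,0,0,-1.72],[-0.0016,-0.0025,0,0,0,-1.15],[0,0,0,0,0,0]])

```text
time: 16.5
tool_pos: [0.388, 0.3662, 0.2162]
tcp_rot: [1.838, 2.547, 0.001]
wrist_force: [3.4, -1.8, -5.5]
width: 0.092
```

```bash
python3 - <<'E'
from h import *
st()
s=manip.sense();rel=s["tool_pos"][:2]-[.5003,.273];print(np.hypot(*rel),np.arctan2(rel[1],rel[0])-np.arctan2(.1266,-.0735))
E
```

```text
t16.50 tcp [0.388  0.3662 0.2162] F [ 3.3552 -1.7986 -5.533 ] M [-0.3156 -0.5433  0.0979] w0.092 xang 1.8914 z [ 0.0005  0.0003 -1.    ] q [ 0.7565  0.2905 -0.0269  1.2529 -0.0001  2.0066]
0.14588798638525075 0.3519907720128934
```

step_arm(series=[[-0.0016,-0.0025,0,0,0,-1.15],[-0.0032,-0.0049,0,0,0,-2.29],[-0.004,-0.0061,0,0,0,-2.86],[-0.004,-0.0061,0,0,0,-2.86],[-0.004,-0.0061,0,0,0,-2.86],[-0.004,-0.0061,0,0,0,-2.86],[-0.004,-0.0061,0,0,0,-2.86],[-0.004,-0.0061,0,0,0,-2.86],[-0.0032,-0.0049,0,0,0,-2.29],[-0.0016,-0.0025,0,0,0,-1.15]])

```text
time: 17.5
tool_pos: [0.3603, 0.3122, 0.2161]
tcp_rot: [1.266, 2.874, 0.001]
wrist_force: [7.6, -0.5, -7.0]
width: 0.09
```

```bash
python3 - <<'E'
from h import *
st()
s=manip.sense();rel=s["tool_pos"][:2]-[.5003,.273];print(np.hypot(*rel),np.arctan2(rel[1],rel[0])-np.arctan2(.1266,-.0735))
E
```

```text
t17.50 tcp [0.3603 0.3122 0.2161] F [ 7.5978 -0.5075 -7.0455] M [-0.2976 -1.4966  0.1211] w0.090 xang 2.3119 z [ 0.0016  0.0003 -1.    ] q [ 0.7145  0.1743 -0.1763  1.2188 -0.0008  1.5442]
0.1453611774621535 0.7713891972831877
```

step_arm(series=[[-0.0018,-0.0022,0,0,0,-1.15],[-0.0034,-0.0047,0,0,0,-2.29],[-0.0041,-0.006,0,0,0,-2.86],[-0.0041,-0.006,0,0,0,-2.86],[-0.0041,-0.006,0,0,0,-2.86],[-0.0041,-0.006,0,0,0,-2.86],[-0.0041,-0.006,0,0,0,-2.86],[-0.0041,-0.006,0,0,0,-2.86],[-0.0041,-0.006,0,0,0,-2.86],[-0.0041,-0.006,0,0,0,-2.86]])

```text
time: 18.5
tool_pos: [0.3583, 0.2464, 0.216]
tcp_rot: [-0.576, -3.088, -0.002]
wrist_force: [1.8, 0.8, -5.5]
width: 0.092
```

step_arm(series=[[-0.0032,-0.0049,0,0,0,-2.29],[-0.0016,-0.0025,0,0,0,-1.15],[0,0,0,0,0,0],[0,0,0,0,0,0]])

```text
time: 18.9
tool_pos: [0.3603, 0.2378, 0.2159]
tcp_rot: [-0.489, -3.103, -0.001]
wrist_force: [1.4, 1.4, -5.2]
width: 0.088
```

```bash
python3 - <<'E'
from h import *
st()
s=manip.sense();rel=s["tool_pos"][:2]-[.5003,.273];print(np.hypot(*rel),np.arctan2(rel[1],rel[0])-np.arctan2(.1266,-.0735)+6.283)
cv2.imwrite("pics/s5.png",manip.camera("scene")["frame"])
cv2.imwrite("pics/w5.png",manip.camera("wrist")["frame"])
E
```

```text
t18.90 tcp [0.3603 0.2378 0.2159] F [ 1.3736  1.4252 -5.2094] M [ 0.1886 -0.1573  0.1617] w0.088 xang 2.8287 z [ 0.      0.0003 -1.    ] q [ 0.5833  0.0842 -0.2814  1.205   0.0003  0.8961]
0.1443469451395219 1.2906022881694765
```

View pics/s5.png

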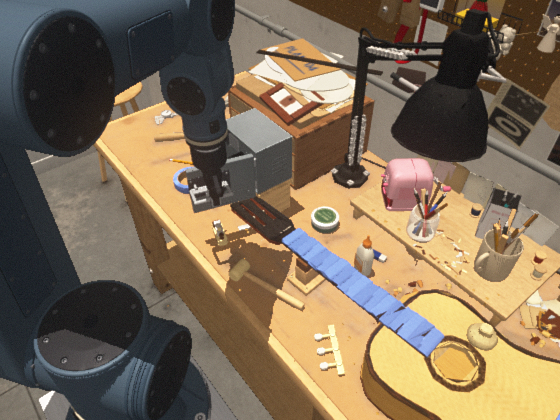

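View pics/w5.png

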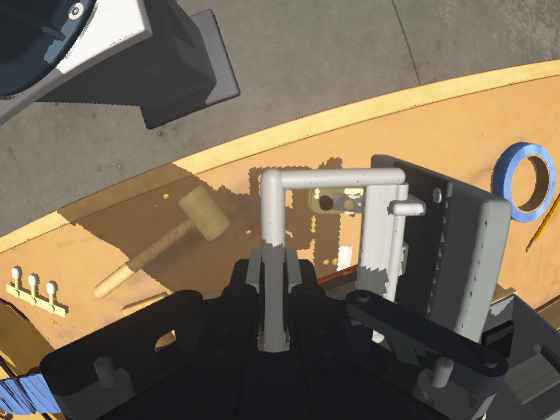

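step_arm(series=[[0,-0.0005,0.003,0,0,0],[0,-0.0004,0.003,0,0,0],[0,-0.0003,0.003,0,0,0],[0,-0.0001,0.003,0,0,0],[0,0.0001,0.003,0,0,0],[0,0.0003,0.003,0,0,0],[0,0.0004,0.003,0,0,0],[0,0.0006,0.003,0,0,0],[0,0.0008,0.003,0,0,0],[0,0.0009,0.003,0,0,0]])

```text
time: 20.0
tool_pos: [0.361, 0.2394, 0.1856]
tcp_rot: [0.488, 3.103, -0.0]
wrist_force: [3.9, 2.4, 2.5]
width: 0.092
```

step_arm(series=[[0,0.0003,0.001,0,0,0],[0,0,0,0,0,0]])

```text
time: 20.2
tool_pos: [0.3612, 0.2397, 0.1846]
tcp_rot: [0.488, 3.103, -0.0]
wrist_force: [5.2, 2.3, 0.4]
width: 0.092
```

step_arm(series=[[0,0,0,0,0,0],[0,0,0,0,0,0],[0,0,0,0,0,0],[0,0,0,0,0,0]], fingers=0.4)

```text
time: 20.6
tool_pos: [0.3607, 0.2394, 0.1846]
tcp_rot: [-0.488, -3.103, 0.001]
wrist_force: [-0.2, -0.6, 0.2]
width: 0.401
```

```bash
python3 - <<'E'
from h import *
st()
cv2.imwrite("pics/w6.png",manip.camera("wrist")["frame"])
E
```

```text
t20.60 tcp [0.3607 0.2394 0.1846] F [-0.1983 -0.5512  0.2409] M [-0.0356  0.0298 -0.0416] w0.401 xang 2.8294 z [-0.0005 -0.0004 -1.    ] q [ 0.586   0.1027 -0.3414  1.1273 -0.      0.8982]
```

View pics/w6.png

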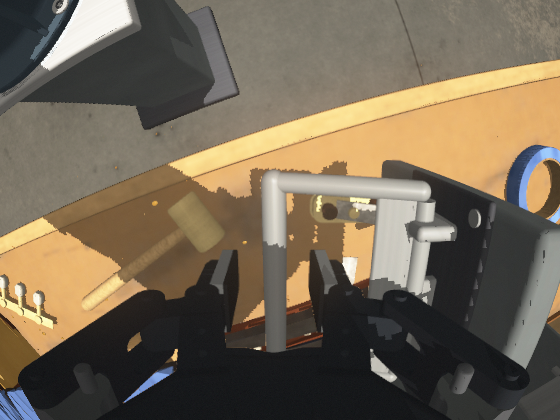

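The bar (col ≈273) is free between the pads (≈235 and ≈312), and forces are near zero. Lifting straight up.

step_arm(series=[[0,0,-0.008,0,0,0],[0,0,-0.015,0,0,0],[0,0,-0.015,0,0,0],[0,0,-0.02,0,0,0],[0,0,-0.02,0,0,0],[0,0,-0.02,0,0,0],[0,0,-0.02,0,0,0],[0,0,-0.012,0,0,0],[0,0,0,0,0,0],[0,0,0,0,0,0]])

```text
time: 21.65
tool_pos: [0.361, 0.2396, 0.3147]
tcp_rot: [0.488, 3.103, 0.0]
wrist_force: [0.3, -0.0, -0.2]
width: 0.396
```

```bash
python3 - <<'E'
from h import *
st()
c=manip.camera("wrist");cv2.imwrite("pics/w7.png",c["frame"])
cv2.imwrite("pics/t7.png",manip.camera("top")["frame"])
S=manip.camera("scene");cv2.imwrite("pics/s7.png",cv2.resize(S["frame"][100:260,140:320],None,fx=4,fy=4)[:600])
E
```

```text
t21.65 tcp [0.361  0.2396 0.3147] F [ 0.2903 -0.0363 -0.1599] M [-0.0234 -0.0163  0.0407] w0.396 xang 2.8294 z [ 0.0001  0.0001 -1.    ] q [ 0.586   0.0723 -0.0452  1.4531  0.      0.8982]
```

View pics/w7.png

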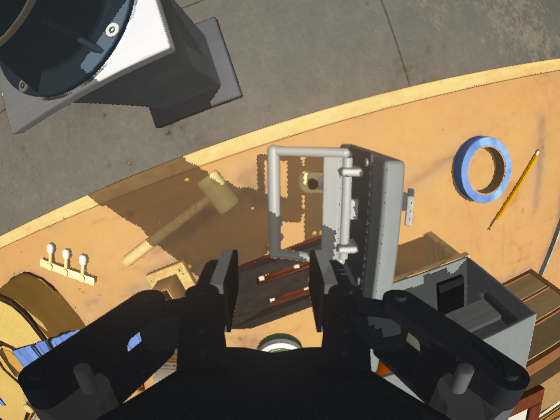

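View pics/s7.png

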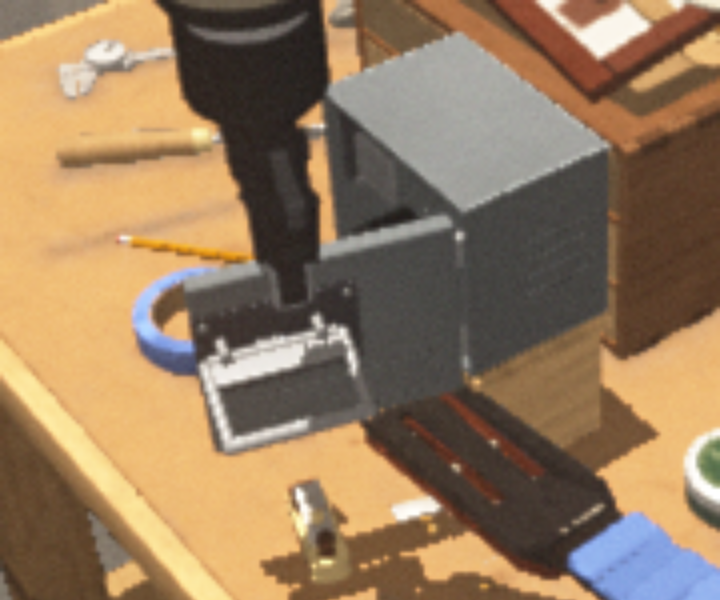

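View pics/t7.png

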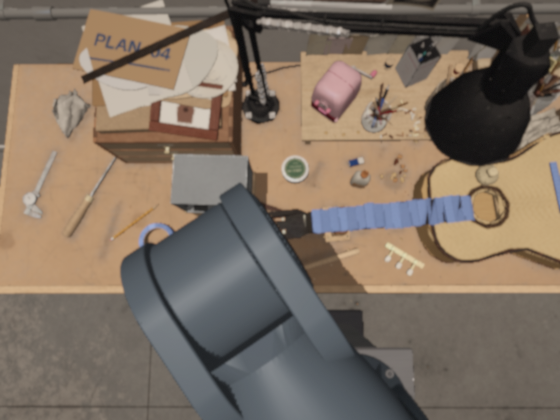

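The door stands open at about 74°. The wrist view shows the paddle in the same geometry as at rest (bar col ≈275, pivot ≈350, as in the first wrist view). The bystanders are in place and the wrist reads 0 N.

```bash
python3 -c "
from workcell import manip
print(manip.hand_in())"
```

```text
the job is handed in; nothing more can be done
None
```

The cabinet door is standing open at about 1.29 rad (74°) with the paddle dropped back. I handed the job in at about 21.8 s; no verdict is reported.

- **Lift:** I pinched the bar from above and raised it in steps of about 0.6 mm. It caught and slipped in the grip four times, building up at about 1.5 N/mm to roughly 10 N each time. At about 0.56 rad the force rose at about 6 N/mm instead, which I took to be the stop.
- **Swing:** I pulled gently along the hinge arc. The horizontal force during the first pull stayed at or under about 5.5 N. The lift force peaked at about 12.5 N in all, spring and grip friction included.
- **Release:** I lowered the paddle in the grip to about its rest height before letting go, then backed straight up about 130 mm.

**Last checks:**
- The wrist force read about 0.3 N with the gripper clear.
- The wrist camera showed the paddle in the same position as at the start.
- The door angle comes from the gripper's path, and the scene picture shows the door wide open.
- The loose things I could see looked unmoved. In the top view the arm hid the plane and part of the mallet, but both showed in the wrist camera.
- **Inconclusive:** midway through the lift, the scene camera showed the bar rising about 6 mm where the arm had risen about 9 mm. That was near the picture's resolution, and the later readings agreed with the bar following the gripper.

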